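Stir the finishing beads under the guard

TASK

Take the stirring rod from its sloping rest, lean it so that it reaches under the clear guard without knocking the guard, and stir the beads in the bowl with its tip down among them: begin at the side nearest the robot and make two full turns anticlockwise as seen from above, wide enough to push every bead away from where it lay. Then lay the rod back in the channel of its rest, tip down on the foot, and let go. All beads stay in the bowl, and the other things on the bench stay where they are.

Things in the scene. Friction and masses are not known exactly. Their poses are not given: they have to be found in the camera images.
- rod: stirring rod, 198 mm long: round steel shaft 14 mm thick with a round end (0 to 128 mm from the tip), then a square wooden handle 20 x 20 mm (128 to 198 mm). Origin at the tip of the steel end; z runs up to the handle, x and y square to the handle's faces. Starts lying in the rest's channel, tip down, its top leaning 28 degrees from vertical to the rest's robot side
- rest: grey fixed stand that carries the sloping channel, base plate 150 (x) x 90 (y) x 8 mm; origin at the centre of the underside, z up; +x away from the robot
- channel: open aluminium channel fixed on the rest, 112 mm long, 28 mm wide inside (y), walls 20 mm deep, closed foot. Origin on the foot where the rod's tip stands: 40 mm in +x of the rest's origin, 21 mm above the bench. z runs up the channel, 28 degrees from vertical, its top leaning to the rest's -x; open to its own +x (up and away from the robot); its floor at x = -7 mm
- station: fixed stirring station: grey base plate 215 x 210 x 10 mm with a shallow round steel bowl. Origin under the bowl's centre, on the bench, +x away from the robot (to the guard's closed back), z up. Bowl: inner radius 80 mm, outer 84 mm, inner floor 14 mm and rim 46 mm above the bench
- bowl_near (a point): point on the bowl's floor 40 mm from its centre, on the robot's side (station -x); no bead lies there at the start
- bowl_right (a point): the same at the right (station -y)
- bowl_far (a point): the same at the far side, under the guard (station +x)
- bowl_left (a point): the same at the left (station +y)
- guard: clear plastic guard with aluminium edges, fixed over the bowl; frame of the station. Roof 206 mm wide, from x = -0.002 (just about over the bowl's centre) to a closed back at x = 0.114; underside 134 mm above the bench (128 mm at the side rails, y = +-97 mm), top 142 mm. Posts at the two back corners; open in front and at the sides
- bead_0: ceramic bead, a stubby white cylinder 24 mm in diameter and 18 mm high; origin at the centre of one end (the underside at the start)
- bead_1: ceramic bead, a stubby white cylinder 24 mm in diameter and 18 mm high; origin at the centre of one end (the underside at the start)
- bead_2: ceramic bead, a stubby white cylinder 24 mm in diameter and 18 mm high; origin at the centre of one end (the underside at the start)
- bead_3: ceramic bead, a stubby white cylinder 24 mm in diameter and 18 mm high; origin at the centre of one end (the underside at the start)
- bead_4: ceramic bead, a stubby white cylinder 24 mm in diameter and 18 mm high; origin at the centre of one end (the underside at the start)
- bead_5: ceramic bead, a stubby white cylinder 24 mm in diameter and 18 mm high; origin at the centre of one end (the underside at the start)
- marker: white marker pen with a black cap, lying, about 140 mm long; bystander
- hex_nut: steel hexagon nut, 27 mm; bystander
- hex_bolt: lying hexagon bolt, 85 mm long; bystander
- chuck_key: small T-shaped chuck key, 63 mm, on the left; bystander

How it is judged (in metres and radians):
On the way, in this order (a step that is already met when the one before it is completed fails the run):
1. turn 1: the rod's tip is down among the beads within 26 mm of the point at the near side of the bowl (horizontal distance between rod and bowl_near below 0.026 m and z of rod in the frame of station below 0.03 m), for 0.03 s.
2. turn 1: the rod's tip is down among the beads within 26 mm of the point at the right side of the bowl (horizontal distance between rod and bowl_right below 0.026 m and z of rod in the frame of station below 0.03 m), for 0.03 s.
3. turn 1: the rod's tip is down among the beads within 26 mm of the point at the far side of the bowl (horizontal distance between rod and bowl_far below 0.026 m and z of rod in the frame of station below 0.03 m), for 0.03 s.
4. turn 1: the rod's tip is down among the beads within 26 mm of the point at the left side of the bowl (horizontal distance between rod and bowl_left below 0.026 m and z of rod in the frame of station below 0.03 m), for 0.03 s.
5. turn 2: the rod's tip is down among the beads within 26 mm of the point at the near side of the bowl (all of step 1), for 0.03 s.
6. turn 2: the rod's tip is down among the beads within 26 mm of the point at the right side of the bowl (all of step 2), for 0.03 s.
7. turn 2: the rod's tip is down among the beads within 26 mm of the point at the far side of the bowl (all of step 3), for 0.03 s.
8. turn 2: the rod's tip is down among the beads within 26 mm of the point at the left side of the bowl (all of step 4), for 0.03 s.
9. end of turn 2: the rod's tip is down among the beads within 26 mm of the point at the near side of the bowl, and every bead lies at least 8 mm from where it lay at the start (all of step 5 and distance of each of bead_0, bead_1, bead_2, bead_3, bead_4, bead_5 from where it was at the start of the episode above 0.008 m), for 0.03 s.
At the end, for the whole second after the job is handed in: The released rod lies at rest in the channel, its tip within 20 mm of the channel's foot and its axis within 0.15 rad of the channel's; all six beads lie at rest inside the bowl (within 82 mm of its axis and below its rim) (distance between rod and channel below 0.02 m and angle between the z axis of rod and the z axis of channel, either way round below 0.15 rad and linear speed of rod below 0.02 m/s and horizontal distance between each of bead_0, bead_1, bead_2, bead_3, bead_4, bead_5 and station below 0.082 m and z of each of bead_0, bead_1, bead_2, bead_3, bead_4, bead_5 in the frame of station below 0.045 m and linear speed of each of bead_0, bead_1, bead_2, bead_3, bead_4, bead_5 below 0.03 m/s); the robot touches nothing.
It fails at once if the guard is knocked (more than 10 N) (contact force between guard and anything else above 10 N).
It fails at once if a bystander (marker, nut, bolt or chuck key) is moved more than 30 mm (distance of any of marker, hex_nut, hex_bolt, chuck_key from where it was at the start of the episode above 0.03 m).
It also fails if it takes over 72 s, if anything falls off the work surface, if the arm or the gripper's body presses on something with over 40 N, if the wrist force passes 120 N, or if a joint passes its speed limit or range.

ROBOT

A 7-joint arm with a two-finger parallel gripper is mounted at the origin on the work surface; the furniture and walls round the work are solid. World frame = base frame: x ahead of the robot, y to its left, z up, the work surface at z = 0. Lengths are in m, angles in degrees, forces in N, time in s.
With the tool pointing down it reaches from about 0.425 to 0.95 m from the base axis. Payload 4.7 kg.
Tool frame: the origin (TCP) lies between the finger pads; the fingertips stand 22 mm ahead of it and the grasp point (between the pads) lies 3 mm ahead of it; x points along the fingers, y is the direction in which the jaws open and shut, and the axes are right-handed (so a half turn about x gives the same grasp; the last joint's range is limited). The gripper opens to 87 mm and grips with 3 to 60 N. Pads are 19 mm wide; open, the fingers measure 117 mm over their backs; the gripper's body (75 mm by 190 mm) begins 51 mm behind the grasp point.
Start: joints at [-73.39, 26.849, -2.785, 87.806, 1.381, 65.374, -4.715], TCP at [0.212, 0.641, 0.207] pointing down, gripper open.
Joint ranges: [-148.3, 148.3], [-19.14, 114.17], [-79.39, 73.82], [5.75, 140.21], [-59.74, 239.74], [12.07, 113.84], [-152.46, 152.46]. Speed limits (degrees/s): [147.25, 147.25, 180, 180, 180, 180, 180].

INTERFACE

Orientations are given as [roll, pitch, yaw] about the fixed x, y, z axes, in that order (R = Rz(yaw) Ry(pitch) Rx(roll)).
In Python, from station import manip gives the robot as it stands.
- The arm moves only by the tool carry_out, never from a script. Its argument "moves" is text: rows parted by semicolons, each of 5 numbers parted by spaces: the shift along the tool's x, y, z in mm, then the turn about the tool's x in degrees, then the closure, from 0 (fully open) to 1 (shut). In form: x y z roll claw; .... A call has 1 to 8 rows; each row shifts and turns the commanded pose from where the row before left it, along the tool's axes as they then stand; what a row does not reach is not made up. A row lasts 1/10 s, in which the tool goes at most 50 mm and 8.59 degrees, less where a joint would pass 70% of its speed; a pose out of reach is approached as far as the arm can. A call with a gripper value outside its range is refused whole. The fingers move at their own pace and stop on an object; the grip force is fixed at half the most. Time passes only in rows, so rows that do not move let the fingers close. It gives the time, the measured TCP pose, the force and the opening at its end, in the units of the state.
- manip.state(): the state, without advancing time (a new reading comes with each control period).
- manip.snapshot(name): name is "scene" or "top" or "wrist"; returns the picture (420x560x3 uint8, red, green, blue); there is no depth.
- manip.camera_model(name): a dict with "camera_matrix" (3x3 intrinsics, pixels), "R" (3x3) and "t" (3): a world point X has camera coordinates R X + t. Camera axes: x right, y down, z forward; pixel columns grow to the right and rows downward; lengths in m; the calibration is good to about 2 mm. A picture is of the moment at which its call begins: read the wrist's pose just before it. camera_model takes no time and is no camera call; for the wrist camera it gives the pose at the moment of the call.
- manip.job_done(): hands the job in, once; it reports no verdict.
The state is a dict: "t": time; "joint_positions": joint angles; "joint_vel": joint speeds; "joint_efforts": joint torques, N m; "tcp_pos": TCP position; "tcp_rot": TCP orientation; "wrist_force": force on the tool from outside, world axes, zero at the start; "torque": the same for the moment, N m; "opening": opening from 0.0 (shut) to 1.0 (fully open).
Only numpy, scipy, OpenCV 4.12 (cv2) and the standard library are available. Lean on these libraries where they do the work, as an engineer would, in place of code of your own. Each camera call takes 0.05 s, during which the arm holds its last target. There are 200 camera calls.

## Working session

There is one attempt and no reset: what is moved stays moved. The work goes in short steps, Python scripts to look and compute and a tool call to move; the robot and the scene stay as the last step left them, time stands still between calls to the robot, and variables do not carry over. Pictures are saved under pics/ and viewed, about 8 in all and at most 12, crops included, and the job is handed in when it is done.

Besides the shell and the picture viewer there is one more tool, called in YAML: its name, and indented under it one key for each argument. carry_out: Moves the arm, as the interface text tells. Its arguments: {"type":"object","properties":{"moves":{"type":"string"}},"required":["moves"]}

```bash
mkdir -p pics; ls; python3 - <<'E'
from station import manip
import cv2,numpy as np
s=manip.state();print(s)
for n in("scene","top"):
    im=manip.snapshot(n);cv2.imwrite(f"pics/{n}0.png",im[:,:,::-1])
    c=manip.camera_model(n);print(n,c)
E
```

```text
pics
{'t': 0.0, 'joint_positions': array([-73.39083005,  26.89813644,  -2.78342047,  87.87395788,
         1.38068955,  65.37520692,  -4.71564229]), 'joint_vel': array([-0.06249172,  0.01317769, -0.04662401, -0.04833021,  0.0043779 ,
        0.00483817,  0.01118862]), 'joint_efforts': array([-1.04010283e-03, -5.07978594e+01, -8.06171587e-02, -2.36156058e+01,
       -6.11616019e-02,  3.80228518e-02,  1.85418271e-04]), 'tcp_pos': array([0.21135433, 0.64038772, 0.20578792]), 'tcp_rot': array([ -87.74432097,   89.88624598, -106.0085608 ]), 'wrist_force': array([ 0.29691297, -1.03031905,  0.1302897 ]), 'torque': array([-0.01392187,  0.02038264,  0.03054576]), 'opening': 1.0012022547119819}
scene {'camera_matrix': array([[411.59948522,   0.        , 275.88703024],
       [  0.        , 411.59948522, 210.53106263],
       [  0.        ,   0.        ,   1.        ]]), 'R': array([[ 0.45328713, -0.89119   , -0.01763976],
       [-0.38740499, -0.17914633, -0.9043362 ],
       [ 0.80277528,  0.41675769, -0.42645618]]), 't': array([-0.14995735,  0.29741334,  0.41362706])}
top {'camera_matrix': array([[518.53967289,   0.        , 281.04251482],
       [  0.        , 518.53967289, 209.74284807],
       [  0.        ,   0.        ,   1.        ]]), 'R': array([[ 0.01134818, -0.99991813,  0.00591122],
       [-0.99524997, -0.01186643, -0.09662657],
       [ 0.0966888 , -0.00478661, -0.99530315]]), 't': array([0.08989202, 0.54810727, 1.13366555])}
```

View pics/scene0.png

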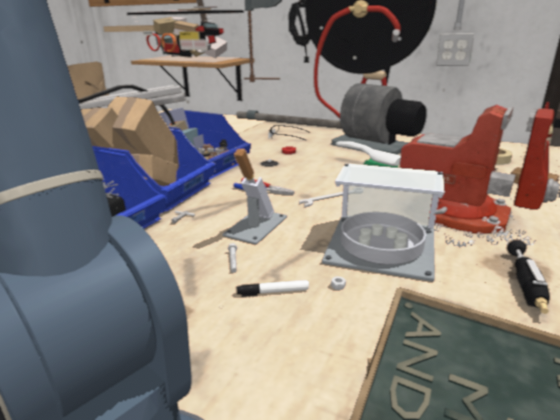

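View pics/top0.png

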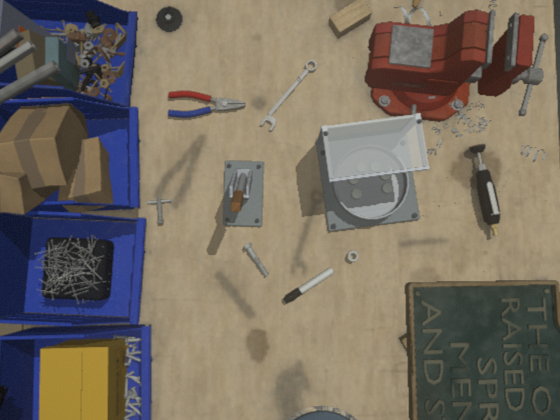

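The top view has the rest's plate around (243,193), with the rod's brown handle at (238,200). The station plate is around (373,175) and the bowl at (371,183). I'll zoom in to read the corners.

```bash
python3 - <<'E'
import cv2
im=cv2.imread("pics/top0.png")
c=im[105:240,215:435]
cv2.imwrite("pics/crop0.png",cv2.resize(c[:, :],None,fx=3.6,fy=3.6,interpolation=cv2.INTER_CUBIC))
E
```

```text
(no output)
```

View pics/crop0.png

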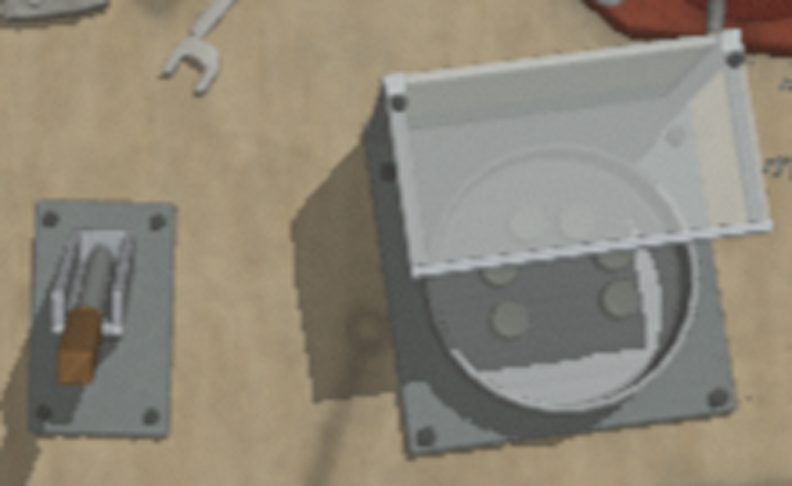

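Crop pixels:
- **Rest plate corners:** (38,203), (176,206), (168,437), (28,432).
- **Station near corners:** (408,456), (735,408).
- **Bowl rim:** u 427–696, v 147–410.
- **Guard roof corners:** (413,275), (770,228), (740,32), (385,80).
- **Beads:** six, from (510,319) round to (620,298). They sit on the ring but leave the near side free.

```bash
cat > h.py <<'E'
import numpy as np
from station import manip
def ray(name,uv,z,c=None):
    c=c or manip.camera_model(name); R,t,K=c["R"],c["t"],c["camera_matrix"]
    o=-R.T@t; d=R.T@np.linalg.inv(K)@[uv[0],uv[1],1]; return o+d*(z-o[2])/d[2]
def proj(name,X,c=None):
    c=c or manip.camera_model(name); p=c["camera_matrix"]@(c["R"]@np.asarray(X)+c["t"]); return p[:2]/p[2]
E
python3 - <<'E'
from h import *
np.set_printoptions(precision=4,suppress=True)
f=lambda u,v,z:ray("top",(215+u/3.6,105+v/3.6),z)
def show(n,L,z):
    P=np.array([f(*p,z) for p in L])[:,:2]; print(n,P.tolist()); return P
r=show("rest",[(38,203),(176,206),(168,437),(28,432)],.008); print(r.mean(0),np.linalg.norm(np.diff(r,axis=0),axis=1))
d=(r[0]+r[1]-r[2]-r[3]);print("rest yaw",np.degrees(np.arctan2(d[1],d[0])), np.degrees(np.arctan2(*(r[0]-r[1])[[1,0]]))-90)
s=show("stn",[(408,456),(735,408)],.010); e=s[0]-s[1];print(np.linalg.norm(e),"yaw",np.degrees(np.arctan2(e[1],e[0]))-90)
g=show("roof",[(413,275),(770,228),(740,32),(385,80)],.142); e=g[0]-g[1];print(np.linalg.norm(e),"yaw",np.degrees(np.arctan2(e[1],e[0]))-90)
w=np.radians(np.degrees(np.arctan2(e[1],e[0]))-90);X=np.array([np.cos(w),np.sin(w)])
print("center from roof",g.mean(0)-.056*X, (g[0]+g[1])/2+.002*X)
b=show("bowl",[(427,278),(696,278),(561,147),(561,410)],.046);print("bowl",(b[0]+b[1])/2,(b[2]+b[3])/2)
show("beads",[(510,319),(620,298),(498,270),(612,258),(527,222),(577,222)],.032)
h=[f(76,362,.193)]; print("handle top",h, f(88,308,.15))
E
```

```text
rest [[0.6586076450582179, 0.22458802197850591], [0.6577675319540095, 0.13673618391403977], [0.5104019957889608, 0.139625152707087], [0.5125187591847015, 0.22770728627456874]]
[0.5848 0.1822] [0.0879 0.1474 0.0881]
rest yaw -1.1729191413969349 -0.547893692902818
stn [[0.5000930787104388, -0.011271981549978868], [0.5327639293225964, -0.21734419291341273]]
0.20864596994894888 yaw 9.008738587374111
roof [[0.5946288028936884, -0.0010773015305686612], [0.6238945473901465, -0.20261564024522954], [0.736881858362721, -0.18731916935636217], [0.7063395749342111, 0.01509268580217031]]
0.203652119490069 yaw 8.262272105976095
center from roof [ 0.61  -0.102] [ 0.6112 -0.1016]
bowl [[0.6076370387855105, -0.01919495009208562], [0.6096627222238334, -0.18467257544199744], [0.690522587904592, -0.10203264977678314], [0.5272714195765692, -0.10115118121837677]]
bowl [ 0.6086 -0.1019] [ 0.6089 -0.1016]
beads [[0.5846971312030649, -0.07227436822561964], [0.5986819870685156, -0.1407427434479511], [0.6153374126366797, -0.06488568776641218], [0.6237618339962461, -0.13596647907449205], [0.6458189697952434, -0.08305730917342996], [0.6462068985474573, -0.11428433715474956]]
handle top [array([0.5379, 0.1832, 0.193 ])] [0.5726 0.1806 0.15  ]
```

The rest is at about (0.585, 0.182) with yaw −1°, and the station at about (0.609, −0.102) with yaw 8.5°. The tool x axis stays vertical and the rod keeps its 28° lean in the grip. Next I'll work out the tool axes and the approach.

```bash
cat >> h.py <<'E'
from scipy.spatial.transform import Rotation as Ro
np.set_printoptions(precision=4,suppress=True)
def T():
    s=manip.state(); return s["tcp_pos"],Ro.from_euler("xyz",s["tcp_rot"],degrees=True).as_matrix(),s
def rel(target,yawy=None):
    "mm in tool axes to target (world), after rolling so that tool y is at world heading yawy (deg)"
    p,R,s=T(); roll=0
    h=np.degrees(np.arctan2(R[1,1],R[0,1]))
    if yawy is not None:
        roll=-((yawy-h+90)%180-90); R=R@Ro.from_euler("x",roll,degrees=True).as_matrix()
    print("t",s["t"],"tcp",p,"y-heading",h,"roll",roll,"then mm",1000*R.T@(np.asarray(target)-p),"R cols y,z",R[:,1],R[:,2])
E
python3 -c "
from h import *
rel([.541,.183,.30],89)
print(T()[1])"
```

```text
t 0.1 tcp [0.2114 0.6404 0.2059] y-heading 71.73427740728268 roll -17.265722592717324 then mm [ -93.4811 -451.7784  337.4878] R cols y,z [ 0.0175  0.9998 -0.0017] [ 0.9998 -0.0175 -0.0004]
[[-0.0005  0.3134  0.9496]
 [-0.0017  0.9496 -0.3134]
 [-1.     -0.0018  0.0001]]
```

carry_out:
  moves: "-45 0 0 -6 0; -49 0 0 -6 0; 0 0 0 -5.3 0; 0 -36 27 0 0; 0 -38 28 0 0; 0 -38 28 0 0; 0 -38 28 0 0; 0 -38 28 0 0"

```text
t: 0.9
tcp_pos: [0.3481, 0.4487, 0.3005]
tcp_rot: [-122.3, 90.0, -123.2]
wrist_force: [1.0, -0.1, -0.3]
opening: 1.002
```

carry_out:
  moves: "0 -38 28 0 0; 0 -38 28 0 0; 0 -38 28 0 0; 0 -38 28 0 0; 0 -38 28 0 0; 0 -38 28 0 0; 0 -38 28 0 0; 0 0 0 0 0"

```text
t: 1.7
tcp_pos: [0.5423, 0.1731, 0.3005]
tcp_rot: [-70.4, 89.7, -72.1]
wrist_force: [-0.3, -0.1, -0.7]
opening: 1.001
```

```bash
python3 -c "
from h import *
import cv2
rel([.541,.183,.30],89)
c=manip.camera_model('wrist');im=manip.snapshot('wrist');cv2.imwrite('pics/w1.png',im[:,:,::-1])
print(-c['R'].T@c['t'],c['R'])
ax=np.array([-.4694,.008,.883]);tip=np.array([.625,.1815,.021])
for s in(0,.1,.128,.178,.198):print(s,proj('wrist',tip+s*ax,c))"
```

```text
t 1.7 tcp [0.5423 0.1731 0.3005] y-heading 88.3082968151927 roll -0.6917031848072952 then mm [ 0.4303  9.8293 -1.4547] R cols y,z [ 0.0175  0.9998 -0.0043] [ 0.9998 -0.0174  0.0015]
[0.4699 0.1775 0.479 ] [[ 0.0301  0.9995 -0.0044]
 [ 0.9636 -0.0278  0.2659]
 [ 0.2657 -0.0122 -0.964 ]]
0 [285.5736 225.4035]
0.1 [286.589  211.2728]
0.128 [286.9726 205.9344]
0.178 [287.8264 194.0527]
0.198 [288.2485 188.1782]
```

View pics/w1.png

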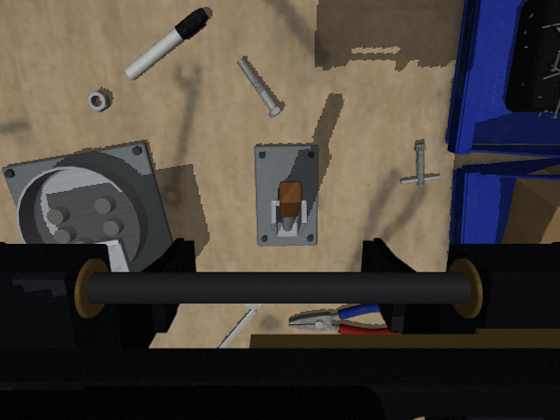

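The wrist view shows the handle at (290,182–215). The prediction was u≈288, so it sits about 1 mm further in +y. I'll align and go down.

carry_out:
  moves: "0 11 -1.5 -0.7 0; 40 0 0 0 0; 40 0 0 0 0; 25 0 0 0 0; 14.5 0 0 0 0; 0 0 0 0 0"

```text
t: 2.35
tcp_pos: [0.5345, 0.195, 0.1788]
tcp_rot: [-169.7, 89.7, -169.7]
wrist_force: [0.5, 0.1, 0.0]
opening: 1.003
```

```bash
python3 -c "
from h import *
import cv2
rel([.541,.184,.181],89);print(T()[2]['wrist_force'])
im=manip.snapshot('scene');a=im[130:260,190:320,::-1]
b=manip.snapshot('wrist')[140:300,180:400,::-1]
a=cv2.resize(a,(400,400),interpolation=3);b=cv2.resize(b,(400,290),interpolation=3);b=cv2.copyMakeBorder(b,0,110,0,0,0)
cv2.imwrite('pics/g1.png',np.hstack([a,b]))"
```

```text
t 2.35 tcp [0.5345 0.195  0.1788] y-heading 90.01769320153049 roll 1.0176932015304914 then mm [ -2.2574 -10.8696   6.6656] R cols y,z [ 0.0175  0.9998 -0.0011] [ 0.9998 -0.0175 -0.0055]
[0.4825 0.0643 0.0192]
```

View pics/g1.png

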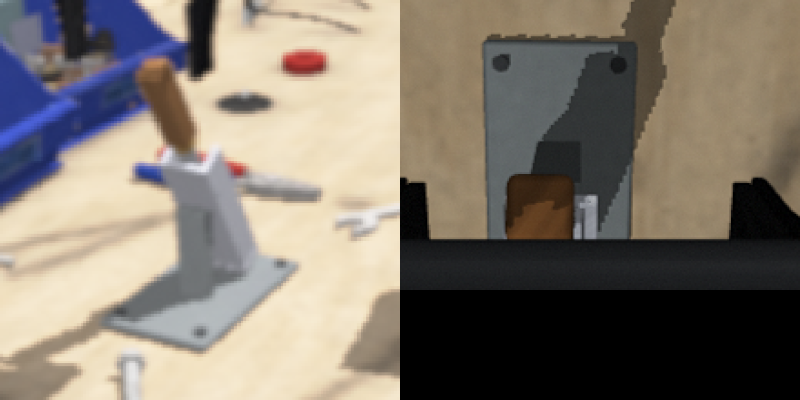

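The fingers are about 11–12 mm too far in +y: the handle is centred at crop 541 and the jaw gap at 581. The earlier reading was taken while the arm still lagged its command. I'll correct and let it settle.

carry_out:
  moves: "-2 -11.3 6.5 1 0; 0 0 0 0 0; 0 0 0 0 0; 0 0 0 0 0; 0 0 0 0 0"

```text
t: 2.95
tcp_pos: [0.5439, 0.1813, 0.1835]
tcp_rot: [68.8, 90.0, 67.6]
wrist_force: [0.1, -0.3, -0.5]
opening: 0.999
```

```bash
python3 -c "
from h import *
rel([.541,.184,.181],89)"
```

```text
t 2.95 tcp [0.5439 0.1813 0.1835] y-heading 88.74669851298482 roll -0.25330148701517885 then mm [ 2.5242  2.6203 -2.9668] R cols y,z [0.0175 0.9998 0.0004] [ 0.9998 -0.0175  0.0002]
```

carry_out:
  moves: "0 0 0 0 0; 0 0 0 0 0; 0 0 0 0 0"

```text
t: 3.25
tcp_pos: [0.5439, 0.1812, 0.1833]
tcp_rot: [155.1, 90.0, 153.8]
wrist_force: [0.4, 0.1, -0.2]
opening: 1.004
```

```bash
python3 -c "
from h import *
rel([.541,.184,.181],89)"
```

```text
t 3.25 tcp [0.5439 0.1812 0.1833] y-heading 88.74621723271622 roll -0.2537827672837807 then mm [ 2.2782  2.7155 -2.9435] R cols y,z [0.0175 0.9998 0.0001] [ 0.9998 -0.0175 -0.0001]
```

carry_out:
  moves: "2 2.5 -3 0 0; 0 0 0 0 0; 0 0 0 0 0; 0 0 0 0 1; 0 0 0 0 1; 0 0 0 0 1; 0 0 0 0 1; 0 0 0 0 1"

```text
t: 4.05
tcp_pos: [0.5411, 0.1837, 0.1813]
tcp_rot: [66.2, 90.0, 64.9]
wrist_force: [0.1, 0.8, 0.0]
opening: 0.627
```

carry_out:
  moves: "0 0 0 0 1; 0 0 0 0 1; 0 0 0 0 1; 0 0 0 0 1; 0 0 0 0 1; 0 0 0 0 1"

```text
t: 4.65
tcp_pos: [0.5411, 0.1837, 0.1813]
tcp_rot: [38.4, 90.0, 37.2]
wrist_force: [-0.2, 0.0, -0.3]
opening: 0.192
```

```bash
python3 -c "
from h import *
rel([.541,.184,.181],89);print(T()[2]['opening']*87)"
```

```text
t 4.65 tcp [0.5411 0.1837 0.1813] y-heading 88.73602143502227 roll -0.26397856497773375 then mm [ 0.3311  0.3134 -0.0579] R cols y,z [0.0175 0.9998 0.    ] [ 0.9998 -0.0175  0.    ]
16.663805387317055
```

carry_out:
  moves: "0 0 0 0 1; 0 0 0 0 1; 0 0 0 0 1; 0 0 0 0 1"

```text
t: 5.05
tcp_pos: [0.541, 0.1837, 0.1813]
tcp_rot: [73.3, 90.0, 72.0]
wrist_force: [-0.7, 0.6, 0.1]
opening: 0.189
```

```bash
python3 -c "
from h import *
import cv2
rel([.541,.184,.181],89);print(T()[2]['opening']*87)
im=manip.snapshot('scene');a=im[130:260,190:320,::-1]
b=manip.snapshot('wrist')[140:300,180:400,::-1]
a=cv2.resize(a,(400,400),interpolation=3);b=cv2.resize(b,(400,290),interpolation=3);b=cv2.copyMakeBorder(b,0,110,0,0,0)
cv2.imwrite('pics/g2.png',np.hstack([a,b]))"
```

```text
t 5.05 tcp [0.541  0.1837 0.1813] y-heading 88.73427194713759 roll -0.2657280528624142 then mm [ 0.3373  0.3041 -0.0411] R cols y,z [0.0175 0.9998 0.0001] [ 0.9998 -0.0175  0.    ]
16.426512428559228
```

View pics/g2.png

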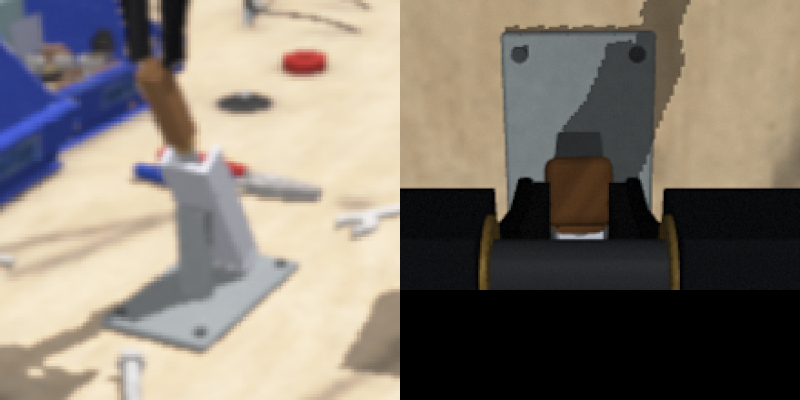

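```bash
python3 -c "
from h import *
f=lambda X:(proj('scene',X)-[190,130])/.325
tip=np.array([.625,.1815,.021]);ax=np.array([-.4694,.008,.883])
print('handle top',f(tip+.198*ax),'handle bottom',f(tip+.128*ax),'tip',f(tip))
for z in(.159,.17,.18,.19):print(z,f([.541,.17,z]),f([.541,.197,z]))
print('rest corners',f([.66,.227,.008]),f([.51,.137,.008]))"
```

```text
handle top [149.7081  67.5781] handle bottom [180.057  140.1016] tip [227.1601 252.6615]
0.159 [176.4072 119.1774] [142.2106 113.7511]
0.17 [175.6298 103.5777] [141.2564  98.3265]
0.18 [174.9156  89.2454] [140.3798  84.1569]
0.19 [174.1941  74.7671] [139.4943  69.845 ]
rest corners [199.113  240.2296] [205.0202 346.1014]
```

The opening has stopped at 0.189, so something is held. In the scene view, though, the visible fingertips end near the handle's top, higher than the stated geometry gives. I'll lift 12 mm as a trial and look closely.

carry_out:
  moves: "-6 0 0 0 1; -6 0 0 0 1; 0 0 0 0 1; 0 0 0 0 1; 0 0 0 0 1"

```text
t: 5.65
tcp_pos: [0.5408, 0.1837, 0.1932]
tcp_rot: [171.5, 90.0, 170.2]
wrist_force: [0.6, -0.5, -1.9]
opening: 0.188
```

```bash
python3 -c "
from h import *
import cv2
rel([.541,.184,.181],89);print(T()[2]['opening'],T()[2]['wrist_force'])
a=manip.snapshot('scene')[90:230,200:320,::-1]
c=manip.camera_model('wrist');b=manip.snapshot('wrist')[120:280,190:390,::-1]
a=cv2.resize(a,(480,560),interpolation=3);b=cv2.resize(b,(320,256),interpolation=3);b=cv2.copyMakeBorder(b,0,304,0,0,0)
cv2.imwrite('pics/g3.png',np.hstack([a,b]))"
```

```text
t 5.65 tcp [0.5408 0.1837 0.1932] y-heading 88.73947095026577 roll -0.26052904973423097 then mm [12.2378  0.2822  0.1485] R cols y,z [0.0175 0.9998 0.    ] [ 0.9998 -0.0175 -0.0003]
0.1880546938317014 [ 0.6281 -0.5218 -1.9424]
```

View pics/g3.png

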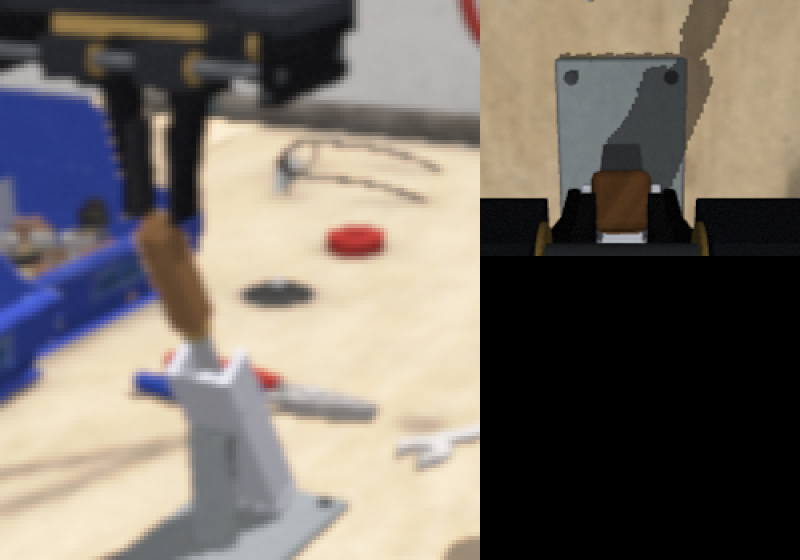

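The rod did come up with the fingers: its top moved about 6 px, and the wrist reads −1.9 N. The grip is near the very end of the handle, which is a poor lever against swinging. I'll set the rod back, open partway and re-grip about 22 mm lower along the handle.

carry_out:
  moves: "6 0 0 0 1; 6 0 0 0 1; 0 0 0 0 1; 0 0 0 0 0.4; 0 0 0 0 0.4; 0 0 0 0 0.4; 0 0 0 0 0.4; 0 0 0 0 0.4"

```text
t: 6.55
tcp_pos: [0.5409, 0.1837, 0.1812]
tcp_rot: [169.4, 90.0, 168.2]
wrist_force: [0.6, 0.5, -0.2]
opening: 0.548
```

carry_out:
  moves: "10 0 5 0 0.4; 10 0 5 0 0.4; 0 0 0 0 0.4; 0 0 0 0 0.4; 0 0 0 0 1; 0 0 0 0 1; 0 0 0 0 1; 0 0 0 0 1"

```text
t: 7.35
tcp_pos: [0.5511, 0.1836, 0.1616]
tcp_rot: [40.6, 90.0, 39.3]
wrist_force: [0.4, 1.1, -0.2]
opening: 0.32
```

carry_out:
  moves: "0 0 0 0 1; 0 0 0 0 1; 0 0 0 0 1; 0 0 0 0 1; 0 0 0 0 1; 0 0 0 0 1"

```text
t: 7.95
tcp_pos: [0.5511, 0.1836, 0.1615]
tcp_rot: [66.9, 90.0, 65.7]
wrist_force: [-1.2, 0.5, 1.3]
opening: 0.226
```

The opening is now 0.226, or 19.7 mm, so the jaws hold the full 20 mm handle. I'll lift clear and check the lean.

carry_out:
  moves: "-10 0 0 0 1; -20 0 0 0 1; -25 0 0 0 1; -25 0 0 0 1; 0 0 0 0 1; 0 0 0 0 1; 0 0 0 0 1; 0 0 0 0 1"

```text
t: 8.75
tcp_pos: [0.5501, 0.1832, 0.2398]
tcp_rot: [-156.1, 89.8, -157.3]
wrist_force: [-0.1, 0.5, -1.3]
opening: 0.219
```

```bash
python3 -c "
from h import *
import cv2
rel([.551,.184,.24],89);print(T()[2]['opening'],T()[2]['wrist_force'])
a=manip.snapshot('scene')[100:230,210:310,::-1]
b=manip.snapshot('top')[120:250,180:310,::-1]
a=cv2.resize(a,(400,520),interpolation=3);b=cv2.resize(b,(390,390),interpolation=3);b=cv2.copyMakeBorder(b,0,130,0,0,0)
cv2.imwrite('pics/g4.png',np.hstack([a,b]))
p,R,s=T();tip=np.array([.625,.1815,.021])+[0,0,p[2]-.1615];ax=np.array([-.4694,.008,.883])
for q in(0,.128,.198):print(q,(proj('scene',tip+q*ax)-[210,100])*4,(proj('top',tip+q*ax)-[180,120])*3+[400,0])"
```

```text
t 8.75 tcp [0.5501 0.1832 0.2398] y-heading 88.73759220607431 roll -0.26240779392568925 then mm [-0.1865  0.8365  0.848 ] R cols y,z [ 0.0175  0.9998 -0.0012] [ 0.9998 -0.0175 -0.0027]
0.21908297513747382 [-0.113   0.4689 -1.3119]
0 [211.1899 325.0993] [583.8064 147.3435]
0.128 [147.0805 159.1154] [567.6832 210.4747]
0.198 [105.512   51.4915] [557.0945 251.9355]
```

View pics/g4.png

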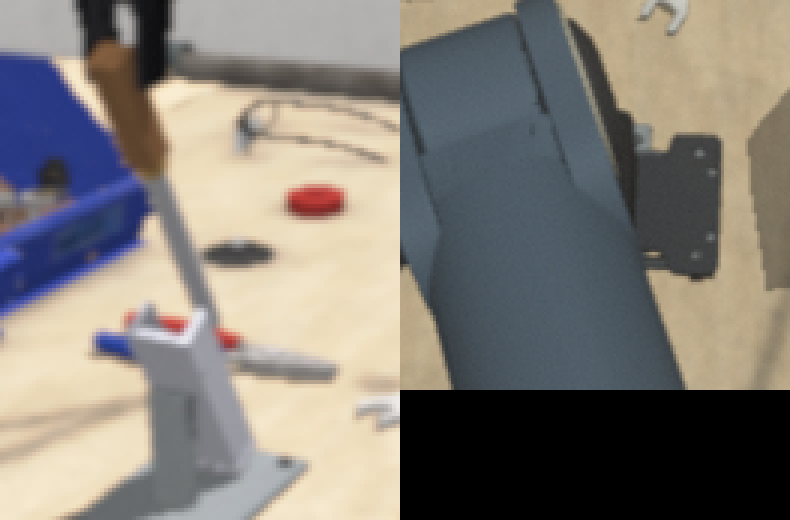

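The lean is kept: the shaft runs (150,172)→(207,310), close to the prediction. From the rest geometry, the tip is about 74 mm ahead of the TCP and 140 mm below it. I'll pull back and up, swing over to the near side of the bowl, then roll to the station's yaw.

carry_out:
  moves: "-20 0 -15 0 1; -20 0 -30 0 1; 0 -20 -27 0 1; 0 -35 0 0 1; 0 -35 0 0 1; 0 -35 0 0 1; 0 -35 0 0 1; 0 -35 0 0 1"

```text
t: 9.65
tcp_pos: [0.4743, -0.0113, 0.2811]
tcp_rot: [166.6, 90.0, 165.3]
wrist_force: [0.2, -0.1, -1.8]
opening: 0.223
```

carry_out:
  moves: "0 -35 0 0 1; 0 -35 0 0 1; 0 -25 0 0 1; 0 -10 0 -3.5 1; 0 0 0 -3 1; 0 0 0 -3 1; 0 0 0 0 1; 0 0 0 0 1"

```text
t: 10.45
tcp_pos: [0.4723, -0.1148, 0.281]
tcp_rot: [168.3, 90.0, 176.5]
wrist_force: [0.1, 0.0, -1.8]
opening: 0.227
```

carry_out:
  moves: "0 0 0 0 1; 0 0 0 0 1; 0 0 0 0 1; 0 0 0 0 1"

```text
t: 10.85
tcp_pos: [0.4724, -0.1148, 0.2813]
tcp_rot: [58.2, 90.0, 66.4]
wrist_force: [0.4, -0.5, -1.5]
opening: 0.224
```

```bash
python3 -c "
from h import *
import cv2
rel([.4983,-.1186,.28],98.2);print(T()[2]['opening'],T()[2]['wrist_force'])
a=manip.snapshot('scene')[90:290,310:460,::-1]
b=manip.snapshot('top')[100:270,290:440,::-1]
cv2.imwrite('pics/s1.png',np.hstack([cv2.resize(a,(420,560),interpolation=3),cv2.copyMakeBorder(cv2.resize(b,(375,425),interpolation=3),0,135,0,0,0)]))
p,R,s=T();h=np.radians(np.degrees(np.arctan2(R[1,1],R[0,1]))-90-.2)
o=lambda q:p+np.array([(.074-.4694*q)*np.cos(h),(.074-.4694*q)*np.sin(h),-.1405+.883*q])
for q in(0,.128,.198):print(q,o(q),(proj('scene',o(q))-[310,90])*2.8,(proj('top',o(q))-[290,100])*2.5+[420,0])"
```

```text
t 10.85 tcp [ 0.4724 -0.1148  0.2813] y-heading 98.2333089149872 roll 0.03330891498720234 then mm [ 1.3307 -7.4241 25.081 ] R cols y,z [-0.1426  0.9898  0.0001] [0.9898 0.1426 0.    ]
0.22372494293935147 [ 0.3878 -0.5301 -1.526 ]
0 [ 0.5457 -0.1045  0.1408] [194.1577 302.639 ] [647.0219 265.2425]
0.128 [ 0.4862 -0.1129  0.2538] [200.4132 159.3126] [690.4841 331.6378]
0.198 [ 0.4537 -0.1175  0.3157] [204.7198  60.6378] [719.2831 375.6327]
```

View pics/s1.png

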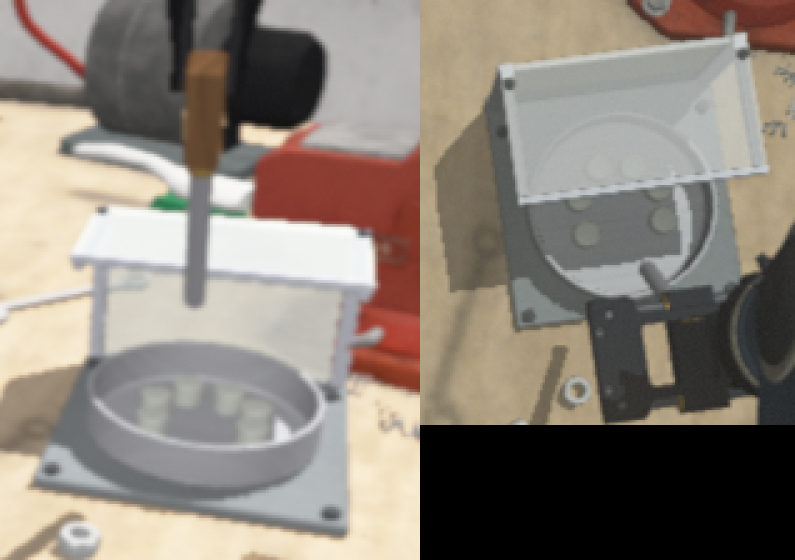

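The tip is seen at scene (195,305) and top (650,265), within about 2 mm of the prediction, and the lean is right. I'll go over the near point and down.

carry_out:
  moves: "0 -7.4 25 0 1; 30 0 0 0 1; 30 0 0 0 1; 30 0 0 0 1; 20 0 0 0 1; 8 0 0 0 1; 0 0 0 0 1; 0 0 0 0 1"

```text
t: 11.75
tcp_pos: [0.4991, -0.1188, 0.1643]
tcp_rot: [-14.3, 89.9, -6.1]
wrist_force: [-0.8, 0.6, -1.9]
opening: 0.223
```

carry_out:
  moves: "2 0 0 0 1; 0 0 0 0 1; 0 0 0 0 1; 0 0 0 0 1"

```text
t: 12.15
tcp_pos: [0.4984, -0.1186, 0.1617]
tcp_rot: [0.7, 90.0, 8.9]
wrist_force: [1.1, 0.3, -2.2]
opening: 0.227
```

```bash
cat >> h.py <<'E'
def tip():
    p,R,s=T();h=np.radians(np.degrees(np.arctan2(R[1,1],R[0,1]))-90-.2)
    q=p+np.array([.074*np.cos(h),.074*np.sin(h),-.1405]); w=np.radians(8.5)
    d=q-[.609,-.102,0]; print("t",s["t"],"tip in station mm",1000*d[0]*np.cos(w)+1000*d[1]*np.sin(w),-1000*d[0]*np.sin(w)+1000*d[1]*np.cos(w),1000*q[2],"F",s["wrist_force"],"op",s["opening"],"j7",s["joint_positions"])
E
python3 -c "
from h import *
tip()"
```

```text
t 12.15 tip in station mm -37.84568424704545 -0.6857036945356825 21.179860825670417 F [ 1.1009  0.2766 -2.1586] op 0.22729109205967882 j7 [-10.0786  14.8329  22.433  113.7414  -7.0747  52.6764 114.2135]
```

carry_out:
  moves: "2.5 -7.4 0.7 0 1; 0 -7.1 2.2 0 1; 0 -6.6 3.5 0 1; 0 -5.8 4.7 0 1; 0 -4.7 5.8 0 1; 0 -3.5 6.6 0 1; 0 -2.2 7.1 0 1; 0 -0.7 7.4 0 1"

```text
t: 12.95
tcp_pos: [0.542, -0.1508, 0.1587]
tcp_rot: [54.3, 90.0, 62.5]
wrist_force: [-0.2, -0.6, -1.8]
opening: 0.226
```

```bash
python3 -c "
from h import *
tip()"
```

```text
t 12.95 tip in station mm 0.5554639356601418 -38.963565796067826 18.239316758154324 F [-0.1775 -0.6492 -1.7811] op 0.2259876322748673 j7 [ -6.6384  19.8493  22.6691 107.5401  -9.2659  54.393  118.4718]
```

On track, with small forces. Continuing the turn.

carry_out:
  moves: "0 0.7 7.2 0 1; 0 2.2 7.0 0 1; 0 3.5 6.5 0 1; 0 4.7 5.7 0 1; 0 5.8 4.6 0 1; 0 6.6 3.4 0 1; 0 7.1 2.1 0 1; 0 7.4 0.5 0 1"

```text
t: 13.75
tcp_pos: [0.5725, -0.107, 0.1588]
tcp_rot: [73.9, 90.0, 82.1]
wrist_force: [0.1, -0.4, -1.6]
opening: 0.221
```

```bash
python3 -c "
from h import *
tip()"
```

```text
t 13.75 tip in station mm 37.14551395678389 -0.17210107632545402 18.301638256284004 F [ 0.1314 -0.4153 -1.6222] op 0.22140950121460254 j7 [-10.347   21.6001  21.75   104.8951  -9.5626  55.2907 113.7362]
```

carry_out:
  moves: "0 7.4 -0.7 0 1; 0 7.1 -2.2 0 1; 0 6.6 -3.5 0 1; 0 5.8 -4.7 0 1; 0 4.7 -5.8 0 1; 0 3.5 -6.6 0 1; 0 2.2 -7.1 0 1; 0 0.7 -7.4 0 1"

```text
t: 14.55
tcp_pos: [0.5287, -0.0756, 0.1589]
tcp_rot: [42.5, 90.0, 50.7]
wrist_force: [0.5, -0.7, -1.8]
opening: 0.226
```

carry_out:
  moves: "0 -0.7 -7.4 0 1; 0 -2.2 -7.1 0 1; 0 -3.5 -6.6 0 1; 0 -4.7 -5.8 0 1; 0 -5.8 -4.7 0 1; 0 -6.6 -3.5 0 1; 0 -7.1 -2.2 0 1; 0 -7.4 -0.7 0 1"

```text
t: 15.35
tcp_pos: [0.4976, -0.1196, 0.159]
tcp_rot: [-13.7, 89.9, -5.4]
wrist_force: [1.0, -0.1, -2.2]
opening: 0.224
```

```bash
python3 -c "
from h import *
import cv2
tip()
a=manip.snapshot('scene')[90:290,310:460,::-1]
b=manip.snapshot('top')[100:270,290:440,::-1]
cv2.imwrite('pics/s2.png',np.hstack([cv2.resize(a,(420,560),interpolation=3),cv2.copyMakeBorder(cv2.resize(b,(375,425),interpolation=3),0,135,0,0,0)]))"
```

```text
t 15.35 tip in station mm -38.77995346162521 -1.5184759228767657 18.484346503527483 F [ 1.026  -0.1194 -2.2288] op 0.22428412276469675 j7 [-10.4124  15.0047  22.9902 114.0123  -7.351   52.2976 114.5948]
```

View pics/s2.png

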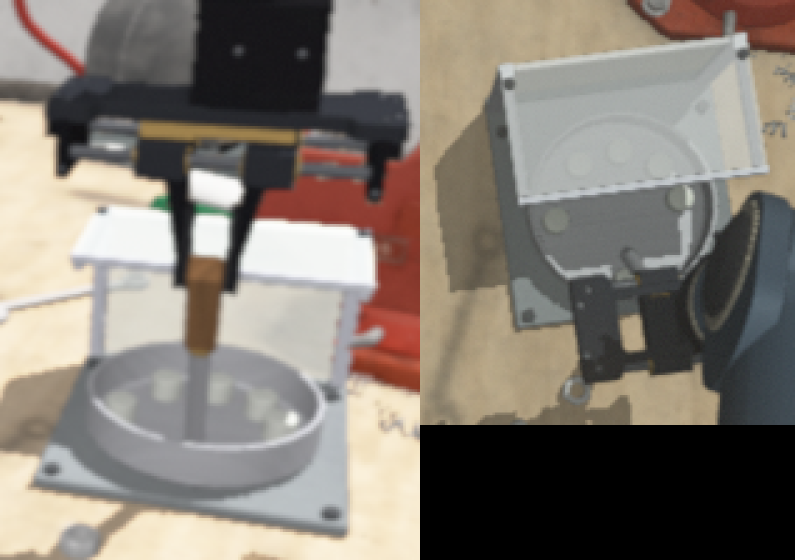

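After turn 1 the beads have been pushed outward (top view: (555,220), (579,162), (619,151), (659,165), (680,197), plus one hidden by the gripper). All have moved well over 8 mm and the rod is steady. Second turn.

carry_out:
  moves: "0 -7 1 0 1; 0 -7 2.5 0 1; 0 -6 3.5 0 1; 0 -5.8 4.7 0 1; 0 -4.7 5.8 0 1; 0 -3.5 6.6 0 1; 0 -2.2 7.1 0 1; 0 -0.7 7.4 0 1"

```text
t: 16.25
tcp_pos: [0.5414, -0.1498, 0.1587]
tcp_rot: [102.6, 90.0, 110.8]
wrist_force: [1.1, 0.1, -2.7]
opening: 0.227
```

carry_out:
  moves: "0 0.7 7.2 0 1; 0 2.2 7.0 0 1; 0 3.5 6.5 0 1; 0 4.7 5.7 0 1; 0 5.8 4.6 0 1; 0 6.6 3.4 0 1; 0 7.1 2.1 0 1; 0 7.4 0.5 0 1"

```text
t: 17.05
tcp_pos: [0.5719, -0.106, 0.1588]
tcp_rot: [107.0, 90.0, 115.2]
wrist_force: [-0.6, 0.5, -2.4]
opening: 0.227
```

carry_out:
  moves: "0 7.4 -0.7 0 1; 0 7.1 -2.2 0 1; 0 6.6 -3.5 0 1; 0 5.8 -4.7 0 1; 0 4.7 -5.8 0 1; 0 3.5 -6.6 0 1; 0 2.2 -7.1 0 1; 0 0.7 -7.4 0 1"

```text
t: 17.85
tcp_pos: [0.5281, -0.0747, 0.1589]
tcp_rot: [77.8, 90.0, 86.1]
wrist_force: [-0.0, -1.0, -2.7]
opening: 0.228
```

carry_out:
  moves: "0 -0.7 -7.4 0 1; 0 -2.2 -7.1 0 1; 0 -3.5 -6.6 0 1; 0 -4.7 -5.8 0 1; 0 -5.8 -4.7 0 1; 0 -6.6 -3.5 0 1; 0 -7.1 -2.2 0 1; 0 -7 -0.7 0 1"

```text
t: 18.65
tcp_pos: [0.4969, -0.1181, 0.159]
tcp_rot: [-7.7, 89.9, 0.5]
wrist_force: [0.3, 0.4, -1.8]
opening: 0.229
```

carry_out:
  moves: "0 0 0 0 1; 0 0 0 0 1; 0 0 0 0 1; 0 0 0 0 1; 0 0 0 0 1"

```text
t: 19.15
tcp_pos: [0.4967, -0.1169, 0.1588]
tcp_rot: [58.0, 90.0, 66.2]
wrist_force: [0.4, 1.0, -1.5]
opening: 0.226
```

```bash
python3 -c "
from h import *
tip()"
```

```text
t 19.15 tip in station mm -39.234944302918045 1.2657431844698364 18.298117245487187 F [ 0.4353  1.0061 -1.5097] op 0.22568707752907888 j7 [-11.1048  14.9439  23.4784 114.1815  -7.4784  52.2969 114.521 ]
```

The second turn is complete, with the tip back at the near point. I'll lift, swing back, and check the beads and rod together from a hover over the rest.

carry_out:
  moves: "-10 0 0 0 1; -25 0 0 0 1; -30 0 0 0 1; -30 0 -10 0 1; -30 0 -15 0 1; 0 7 0 3.5 1; 0 20 0 3 1; 0 30 0 3 1"

```text
t: 19.95
tcp_pos: [0.4677, -0.0653, 0.2848]
tcp_rot: [-26.4, 89.9, -28.0]
wrist_force: [0.2, 0.2, -1.9]
opening: 0.228
```

carry_out:
  moves: "0 35 0 0 1; 0 35 0 0 1; 0 35 0 0 1; 0 35 0 0 1; 0 35 0 0 1; 0 35 10 0 1; 0 20 20 0 1; 0 0 20 0 1"

```text
t: 20.75
tcp_pos: [0.5229, 0.1691, 0.2842]
tcp_rot: [111.9, 89.9, 111.0]
wrist_force: [0.7, -0.1, -1.0]
opening: 0.224
```

carry_out:
  moves: "0 0 10 0 1; 0 0 0 0 1; 0 0 0 0 1; 0 0 0 0 1; 0 0 0 0 1; 0 0 0 0 1"

```text
t: 21.35
tcp_pos: [0.5329, 0.1644, 0.2841]
tcp_rot: [87.5, 90.0, 86.2]
wrist_force: [-1.1, -0.0, -2.2]
opening: 0.227
```

```bash
python3 -c "
from h import *
import cv2
rel([.551,.1836,.24],88.74);print(T()[2]['opening'])
a=manip.snapshot('scene')[90:250,200:320,::-1]
b=manip.snapshot('top')[105:235,310:440,::-1]
cv2.imwrite('pics/e1.png',np.hstack([cv2.resize(a,(390,520),interpolation=3),cv2.copyMakeBorder(cv2.resize(b,(400,400),interpolation=3),0,120,0,0,0)]))
p,R,s=T()
for q in(0,.128,.198):
  X=p+np.array([.074-.4694*q,-.002+.008*q,-.1405+.883*q]);print(q,X,(proj('scene',X)-[200,90])*3.25)
for x,y in [[.5847,-.0723],[.5987,-.1407],[.6153,-.0649],[.6238,-.1360],[.6458,-.0831],[.6462,-.1143]]: print('orig bead',(proj('top',[x,y,.032])-[310,105])*400/130+[390,0])"
```

```text
t 21.35 tcp [0.5329 0.1644 0.2841] y-heading 88.73111310632972 roll -0.008886893670279505 then mm [44.0887 19.5647 17.6438] R cols y,z [0.022  0.9998 0.0004] [ 0.9998 -0.022   0.    ]
0.22728638369102655
0 [0.6071 0.1626 0.1435] [213.9818 249.1758]
0.128 [0.5471 0.1636 0.2565] [160.4374 101.9011]
0.198 [0.5142 0.1641 0.3184] [125.4262   5.6024]
orig bead [533.625  272.6461]
orig bead [627.5479 254.6756]
orig bead [523.3531 230.8203]
orig bead [620.8148 220.4616]
orig bead [548.1782 189.77  ]
orig bead [590.8762 189.7532]
```

View pics/e1.png

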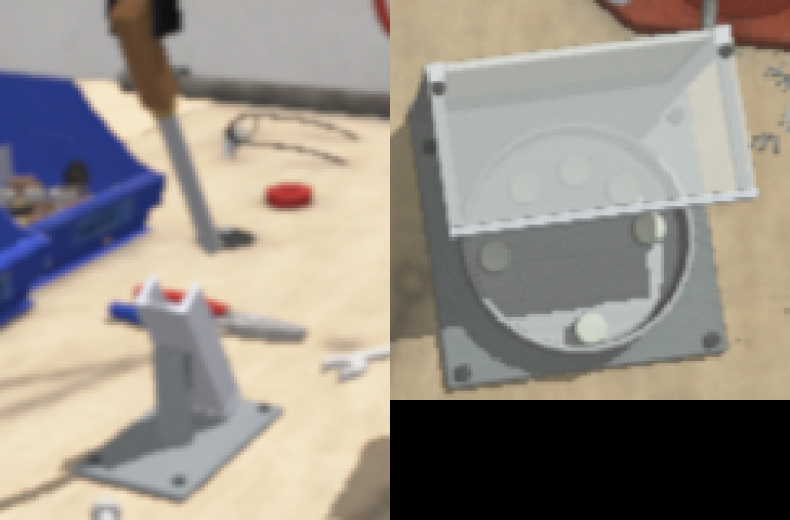

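All six beads are in the bowl at (495,257), (525,187), (572,168), (620,188), (652,228) and (591,327). Each is at least 17 mm from every starting spot. The rod's tip at (210,248) is within about 1 px of prediction in the raw image. Now I'll align above the channel and go down.

carry_out:
  moves: "0 19.5 19.5 0 1; 15 0 0 0 1; 15 0 0 0 1; 14 0 0 0 1; 0 0 0 0 1; 0 0 0 0 1; 0 0 0 0 1; 0 0 0 0 1"

```text
t: 22.25
tcp_pos: [0.5538, 0.1838, 0.2408]
tcp_rot: [29.0, 89.9, 27.8]
wrist_force: [-0.5, -0.0, -1.3]
opening: 0.222
```

```bash
python3 -c "
from h import *
rel([.553,.1836,.1645],88.74);print(T()[2]['wrist_force'])"
```

```text
t 22.25 tcp [0.5538 0.1838 0.2408] y-heading 88.73384523618503 roll -0.006154763814961939 then mm [76.2632 -0.267  -0.895 ] R cols y,z [0.022  0.9998 0.0008] [ 0.9998 -0.022   0.0015]
[-0.497  -0.0088 -1.3316]
```

carry_out:
  moves: "15 0 -0.5 0 1; 15 0 -0.5 0 1; 12 0 0 0 1; 10 0 0 0 1; 10 0 0 0 1; 0 0 0 0 1; 0 0 0 0 1; 0 0 0 0 1"

```text
t: 23.05
tcp_pos: [0.5528, 0.1838, 0.1784]
tcp_rot: [27.3, 89.9, 26.0]
wrist_force: [-0.5, -0.5, -1.4]
opening: 0.221
```

carry_out:
  moves: "5 0 0 0 1; 5 0 0 0 1; 3 0 0 0 1; 0 0 0 0 1; 0 0 0 0 1; 0 0 0 0 1"

```text
t: 23.65
tcp_pos: [0.5524, 0.1837, 0.165]
tcp_rot: [44.2, 90.0, 43.0]
wrist_force: [-0.6, 0.6, -2.4]
opening: 0.226
```

```bash
python3 -c "
from h import *
import cv2
rel([.551,.1836,.1615],88.74);print(T()[2]['wrist_force'],T()[2]['opening'])
"
```

```text
t 23.65 tcp [0.5524 0.1837 0.165 ] y-heading 88.73323884444041 roll -0.006761155559587451 then mm [ 3.4639 -0.1063 -1.3989] R cols y,z [0.022  0.9998 0.0002] [ 0.9998 -0.022   0.0002]
[-0.6143  0.5806 -2.4277] 0.22620167566772495
```

Nothing has touched yet. I'll lower the last 3 mm onto the foot and floor, then open.

carry_out:
  moves: "1.5 0 -0.7 0 1; 1.5 0 -0.7 0 1; 0 0 0 0 1; 0 0 0 0 1; 0 0 0 0 0.7; 0 0 0 0 0.6; 0 0 0 0 0.4; 0 0 0 0 0.2"

```text
t: 24.45
tcp_pos: [0.5508, 0.1837, 0.1619]
tcp_rot: [162.2, 90.0, 160.9]
wrist_force: [0.9, 0.2, -0.5]
opening: 0.486
```

carry_out:
  moves: "0 0 0 0 0; 0 0 0 0 0; 0 0 0 0 0; 0 0 0 0 0; 0 0 0 0 0; 0 0 0 0 0"

```text
t: 25.05
tcp_pos: [0.5509, 0.1837, 0.1618]
tcp_rot: [135.0, 90.0, 133.8]
wrist_force: [0.1, 0.1, -0.6]
opening: 0.973
```

carry_out:
  moves: "-10 0 0 0 0; -20 0 0 0 0; -30 0 0 0 0; -30 0 0 0 0; -30 0 0 0 0; -20 0 -30 0 0; 0 0 -30 0 0; 0 0 0 0 0"

```text
t: 25.85
tcp_pos: [0.4883, 0.1857, 0.3037]
tcp_rot: [74.3, 89.9, 73.2]
wrist_force: [-0.4, 0.3, -0.2]
opening: 0.997
```

carry_out:
  moves: "0 -40 0 0 0; 0 -40 0 0 0; 0 -40 0 0 0; 0 0 0 0 0; 0 0 0 0 0; 0 0 0 0 0; 0 0 0 0 0; 0 0 0 0 0"

```text
t: 26.65
tcp_pos: [0.4883, 0.0662, 0.3017]
tcp_rot: [178.2, 90.0, 177.1]
wrist_force: [0.0, 0.4, -0.2]
opening: 1.0
```

```bash
python3 -c "
from h import *
import cv2
s=T()[2];print(s['t'],s['wrist_force'],s['opening'],s['tcp_pos'])
a=manip.snapshot('scene')[120:300,180:460,::-1]
b=manip.snapshot('top')[105:235,210:440,::-1]
cv2.imwrite('pics/f1.png',np.vstack([cv2.resize(a,(560,360),interpolation=3),cv2.copyMakeBorder(cv2.resize(b,(400,226),interpolation=3),0,0,0,160,0)]))"
```

```text
26.65 [ 0.0194  0.4127 -0.2388] 0.999549773270034 [0.4883 0.0662 0.3017]
```

View pics/f1.png

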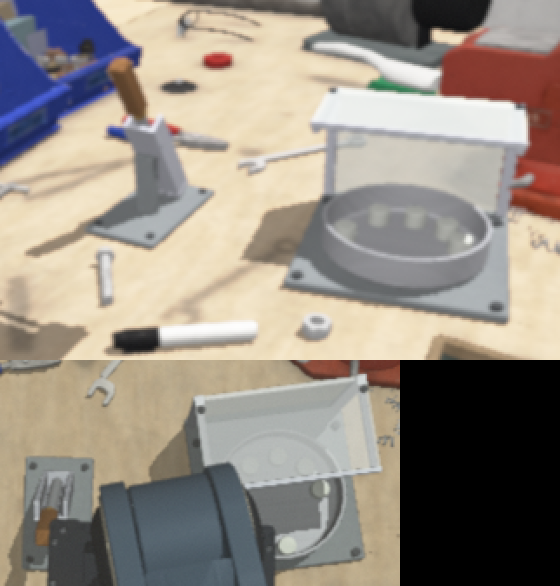

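The rod lies back in the channel, with its handle top at image (241,151) against (240,150) at the start. The gripper is clear, and the marker, nut and bolt look undisturbed. Handing in.

```bash
python3 -c "
from station import manip
print(manip.job_done())"
```

```text
the job is handed in; nothing more can be done
None
```

I handed the job in at about 27 s on the robot's clock, well under the 72 s limit. The system gave no verdict, so the results below are my own checks.

**What I did:** My first grip caught only the end of the handle, so I set the rod back and re-gripped about 22 mm lower. I carried it with its 28° lean kept and the lean turned to the station's heading. Then I stirred two anticlockwise turns of about 38 mm radius, starting and ending at the near side with the tip about 18 mm above the bench. I laid the rod back in its channel, let go and backed off.

**What my last checks showed:**
- **Forces:** wrist readings were below about 3 N throughout the stir, with no sign of touching the guard.
- **Beads:** after the stir I saw all six in the bowl, each at least 15 mm from every starting spot. In the final picture the arm hid part of the bowl from above; the scene view shows nothing out of place.
- **Rod:** its handle top appears within about 1–2 px of where it was at the start. I judged that by eye and did not measure the final tip or angle.
- **Bystanders:** the marker, nut and bolt look unmoved in the scene view. I did not check the chuck key separately, but the arm never worked near it.

**Disagreement:** on the first grip the fingertips appeared to end about 30 mm higher than the stated geometry. I trusted the pictures and the jaw opening instead, and the re-grip read 19.7 mm on the 20 mm handle.

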